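# Unstack the washed tube racks into their trays

## Task

The four washed test-tube racks have come back piled on one another. Take the pile apart and stand every rack upright and flat on the floor of the steel tray of its own size: the largest rack in the largest tray, and so on down to the smallest in the smallest. Set the racks down rather than dropping them, do not tip one over on the way, and leave the sample pot and the reagent bottle where they are.

Things in the scene. Friction and masses are not known exactly. Their poses are not given: they have to be found in the camera images.
- rack_xl: the largest of four loose pale blue plastic tube racks, about 260 g, 160 mm long (x) x 68 mm wide (y) x 70 mm high, two rows of five holes 25 mm wide in its top; at the start lowest in the pile, on a 3 mm mat. Origin: centre of its underside, z up. Top deck: 160 x 68 mm block 18 mm deep, gripped across the width; under it end panels, open long sides and a base plate of the same outline
- rack_l: the second largest of four loose pale blue plastic tube racks, about 170 g, 124 mm long (x) x 54 mm wide (y) x 58 mm high, two rows of five holes 17 mm wide in its top; at the start second from the bottom. Origin: centre of its underside, z up. Top deck: 124 x 54 mm block 18 mm deep, gripped across the width; under it end panels, open long sides and a base plate of the same outline
- rack_m: the second smallest of four loose pale blue plastic tube racks, about 110 g, 98 mm long (x) x 44 mm wide (y) x 48 mm high, two rows of five holes 13 mm wide in its top; at the start third from the bottom. Origin: centre of its underside, z up. Top deck: 98 x 44 mm block 18 mm deep, gripped across the width; under it end panels, open long sides and a base plate of the same outline
- rack_s: the smallest of four loose pale blue plastic tube racks, about 70 g, 72 mm long (x) x 34 mm wide (y) x 40 mm high, two rows of four holes 9 mm wide in its top; at the start on top of the pile. Origin: centre of its underside, z up. Top deck: 72 x 34 mm block 18 mm deep, gripped across the width; under it end panels, open long sides and a base plate of the same outline
- tray_xl: the largest of four shallow steel trays, fixed to the bench; takes the largest rack with 10 mm to spare on every side. Inside 180 mm long (x) x 88 mm wide (y), outside 186 x 94 mm; rim 14 mm above the bench, walls and floor 3 mm thick. Origin: centre of its underside, on the bench; the floor that the rack stands on is 3 mm above it
- tray_l: the second largest of four shallow steel trays, fixed to the bench; takes the second largest rack with 10 mm to spare on every side. Inside 144 mm long (x) x 74 mm wide (y), outside 150 x 80 mm; rim 14 mm above the bench, walls and floor 3 mm thick. Origin: centre of its underside, on the bench; the floor that the rack stands on is 3 mm above it
- tray_m: the second smallest of four shallow steel trays, fixed to the bench; takes the second smallest rack with 10 mm to spare on every side. Inside 118 mm long (x) x 64 mm wide (y), outside 124 x 70 mm; rim 14 mm above the bench, walls and floor 3 mm thick. Origin: centre of its underside, on the bench; the floor that the rack stands on is 3 mm above it
- tray_s: the smallest of four shallow steel trays, fixed to the bench; takes the smallest rack with 10 mm to spare on every side. Inside 92 mm long (x) x 54 mm wide (y), outside 98 x 60 mm; rim 14 mm above the bench, walls and floor 3 mm thick. Origin: centre of its underside, on the bench; the floor that the rack stands on is 3 mm above it
- cup: bystander: loose closed sample pot with a yellow lid, 49 mm across and 58 mm high, standing beyond the trays; leave it alone. Origin: centre of its underside
- bottle: bystander: loose white reagent bottle with a blue cap, 48 mm across and 85 mm high, standing beyond the trays; leave it alone. Origin: centre of its underside

How it is judged:
At the end, for the whole second after the job is handed in: Each of the four racks stands in the tray of its size: its centre within 16 mm of the tray's centre seen from above, its underside on the tray floor (less than 6.5 mm above the bench, the floor being at 3 mm), upright within 0.06 rad, released and at rest (horizontal distance between rack_xl and tray_xl below 0.016 m and z of rack_xl in the frame of tray_xl between 0 and 0.0065 m and angle between each of rack_xl, rack_l, rack_m, rack_s's own z axis and vertical below 0.06 rad and linear speed of each of rack_xl, rack_l, rack_m, rack_s below 0.02 m/s and angular speed of each of rack_xl, rack_l, rack_m, rack_s below 0.1 rad/s and horizontal distance between rack_l and tray_l below 0.016 m and z of rack_l in the frame of tray_l between 0 and 0.0065 m and horizontal distance between rack_m and tray_m below 0.016 m and z of rack_m in the frame of tray_m between 0 and 0.0065 m and horizontal distance between rack_s and tray_s below 0.016 m and z of rack_s in the frame of tray_s between 0 and 0.0065 m); the robot touches nothing.
It fails at once if a rack is tipped over (leans more than 35 degrees) (angle between any of rack_xl, rack_l, rack_m, rack_s's own z axis and vertical above 0.61 rad).
It fails at once if a rack is dropped (out of the fingers, it moves faster than 0.7 m/s, as after a fall of 25 mm) ((linear speed of rack_xl above 0.7 m/s and contact force between rack_xl and the fingers below 0.05 N) or (linear speed of rack_l above 0.7 m/s and contact force between rack_l and the fingers below 0.05 N) or (linear speed of rack_m above 0.7 m/s and contact force between rack_m and the fingers below 0.05 N) or (linear speed of rack_s above 0.7 m/s and contact force between rack_s and the fingers below 0.05 N)).
It fails at once if the sample pot is knocked over or pushed more than 25 mm (distance of cup from where it was at the start of the episode above 0.025 m or angle between cup's own z axis and vertical above 0.4 rad).
It fails at once if the reagent bottle is knocked over or pushed more than 25 mm (distance of bottle from where it was at the start of the episode above 0.025 m or angle between bottle's own z axis and vertical above 0.4 rad).
It also fails if it takes over 112 s, if anything falls off the work surface, if the arm or the gripper's body presses on something with over 40 N, if the wrist force passes 120 N, or if a joint passes its speed limit or range.

## Robot

A 6-joint arm with a two-finger parallel gripper is mounted at the origin on the work surface. World frame = base frame: x ahead of the robot, y to its left, z up, the work surface at z = 0. Lengths are in m, angles in rad, forces in N, time in s.
With the tool pointing down it reaches from about 0.35 to 0.775 m from the base axis. Payload 7.3 kg.
Tool frame: the origin (TCP) lies at the very end of the fingers, on their centre line; the grasp point (between the pads) lies 19 mm behind it (robot.tcp_to_grasp is the z of the grasp point in the tool frame, in m); z points along the fingers, y is the line along which they close (so a half turn about z gives the same grasp; the last joint's range is limited). The gripper opens to 92 mm and grips with 3 to 60 N. Pads are 19 mm wide; open, the fingers measure 130 mm over their backs; the gripper's body (75 mm by 190 mm) begins 47 mm behind the grasp point.
Start: joints at [-1.443, 0.342, 1.524, -0, 1.275, -0.146], TCP at [0.142, -0.505, 0.227] pointing down, gripper open.
Joint ranges: [-2.53, 2.53], [-0.77, 2.02], [0.04, 2.7], [-1, 4.14], [0.28, 2.66], [-3.11, 3.11]. Speed limits (rad/s): [2.57, 2.57, 3.14, 3.14, 3.14, 3.14].

## Interface

Orientations are given as [roll, pitch, yaw] about the fixed x, y, z axes, in that order (R = Rz(yaw) Ry(pitch) Rx(roll)).
In Python, from cell import monitor, read_camera, get_calibration, job, robot gives the robot as it stands. The module is installed in compiled form; this text tells all that it offers.
- The arm moves only by the tool send_rows, never from a script. Its argument "targets" is a list of rows, each an object with "translation": the shift along the tool's x, y, z in cm, a list of three; "spin": the turn about the tool's z in degrees; "jaw": the opening, from 0 (shut) to 1 (fully open). A call has exactly 5 rows; each row is the pose to reach, as a shift and turn from the pose commanded when the call began, along the tool's axes at that moment; what a row does not reach only later rows make up. A row lasts 1/10 s, in which the tool goes at most 50 mm and 8.59 degrees, less where a joint would pass 70% of its speed; a pose out of reach is approached as far as the arm can. A call with a gripper value outside its range is refused whole. The fingers move at their own pace and stop on an object; "force" is the grip in N (left out, the last holds). Time passes only in rows, so rows that repeat a pose let the fingers close, or fill a call up. It gives the time, the measured TCP pose, the force, the opening and the grip force at its end, in the units of the state.
- monitor.observe(): the state, without advancing time (a new reading comes with each control period).
- read_camera(name): name is "side" or "top"; returns (picture, depth): 384x512x3 uint8, red, green, blue; 384x512 float32, m along the optical axis (not along the pixel's ray), 0 where there is no reading.
- get_calibration(name): a dict with "intrinsics" (3x3 intrinsics, pixels), "origin" and "orientation" of the camera in the world. Camera axes: x right, y up, looking along -z (the intrinsics and any distortion apply to the point x, -y, -z); pixel columns grow to the right and rows downward; lengths in m; the calibration is good to about 2 mm. A picture is of the moment at which its call begins. get_calibration takes no time and is no camera call.
- job.hand_in(): hands the job in; it is judged then, once.
The state is a dict: "time": time; "qpos": joint angles; "qvel": joint speeds; "joint_efforts": joint torques, N m; "tool_pos": TCP position; "tool_rot": TCP orientation; "contact_force": force on the tool from outside, world axes, zero at the start; "torque": the same for the moment, N m; "opening": finger opening in m; "grip_force": force on a finger pad.
Only numpy, scipy, OpenCV 4.12 (cv2) and the standard library are available. Lean on these libraries where they do the work, as an engineer would, in place of code of your own. Each camera call takes 0.05 s, during which the arm holds its last target. There are 200 camera calls.

## Working session

There is one attempt and no reset: what is moved stays moved. The work goes in short steps, Python scripts to look and compute and a tool call to move; the robot and the scene stay as the last step left them, time stands still between calls to the robot, and variables do not carry over. Pictures are saved under pics/ and viewed, at most 14 in all, crops included, and the job is handed in when it is done.

Besides the shell and the picture viewer there is one more tool, called after "Emit:" as name(argument=value, ...) on one line, values as JSON. send_rows: Moves the arm, as the interface text tells. Its arguments: {"type":"object","properties":{"targets":{"type":"array"},"force":{"type":"number"}},"required":["targets"]}

```bash
mkdir -p pics
cat > h.py <<'E'
import numpy as np, cv2
from cell import monitor, read_camera, get_calibration, job, robot
def cloud(name):
    p,d=read_camera(name); c=get_calibration(name)
    K=np.array(c["intrinsics"]); R=np.array(c["orientation"])
    if R.shape!=(3,3):
        from scipy.spatial.transform import Rotation as Ro
        R=(Ro.from_euler('xyz',R) if R.size==3 else Ro.from_quat(R)).as_matrix()
    v,u=np.indices(d.shape)
    x=(u-K[0,2])/K[0,0]*d; y=(v-K[1,2])/K[1,1]*d
    P=np.stack([x,-y,-d],-1)@R.T+np.array(c["origin"])
    P[d==0]=np.nan
    return p,d,P
E
python3 - <<'E'
from h import *
for n in("top","side"):
    print(get_calibration(n)); p,d,P=cloud(n); cv2.imwrite(f"pics/{n}0.png",p[...,::-1]); np.savez(f"{n}0.npz",p=p,d=d,P=P); print((d==0).mean())
print(monitor.observe(), robot.tcp_to_grasp)
E
```

```text
{'intrinsics': array([[381.25845808,   0.        , 254.13208608],
       [  0.        , 381.25845808, 197.76326162],
       [  0.        ,   0.        ,   1.        ]]), 'origin': array([ 0.50897941, -0.00508124,  1.26201063]), 'orientation': array([ 0.09978575,  0.01586811, -1.57122561])}
0.0039825439453125
{'intrinsics': array([[402.25694528,   0.        , 248.20544025],
       [  0.        , 402.25694528, 198.81530035],
       [  0.        ,   0.        ,   1.        ]]), 'origin': array([ 0.48977185, -0.83377348,  0.6929112 ]), 'orientation': array([ 0.99203159,  0.0134503 , -0.1593238 ])}
0.004048665364583333
{'time': 0.1, 'qpos': array([-1.44300412e+00,  3.42661955e-01,  1.52488169e+00,  1.60089186e-05,
        1.27537162e+00, -1.45996211e-01]), 'qvel': array([-1.20239699e-04, -1.28330066e-03, -3.39408734e-03, -8.27630972e-05,
       -1.56168547e-03, -8.07582423e-04]), 'joint_efforts': array([ 2.01763192e-03, -4.32003057e+01, -2.44694871e+01,  7.19369994e-02,
        5.26248186e-02, -5.41845395e-05]), 'tool_pos': array([ 0.14193477, -0.50510172,  0.22612372]), 'tool_rot': array([-3.14028634e+00, -2.07556598e-04,  2.73783606e-01]), 'contact_force': array([ 0.06514112,  0.28429028, -0.35919344]), 'torque': array([ 0.02353605,  0.06743158, -0.02189528]), 'grip_force': 0.0, 'opening': 0.09190551171317134} -0.0188
```

View pics/top0.png

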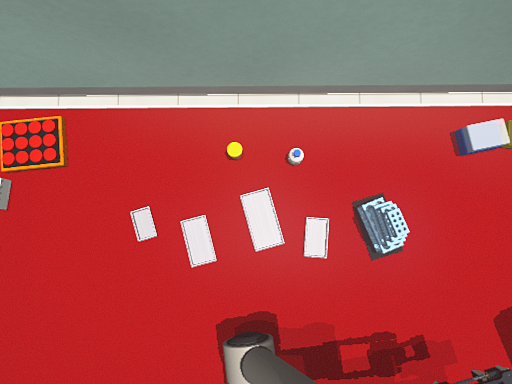

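View pics/side0.png

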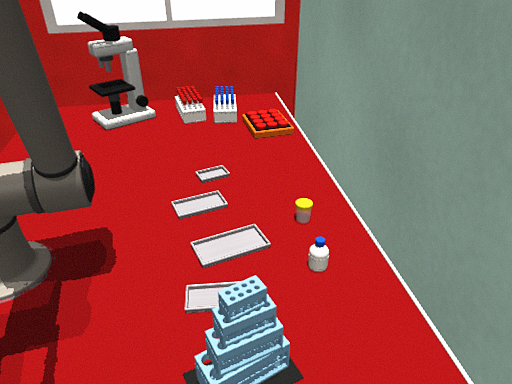

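The top view shows trays at (144,224) S, (198,241) L, (262,219) XL and (316,238) M. The pile is at (385,225), the pot at (234,150) and the bottle at (296,156). In the side view the pile is stepped and its racks are turned slightly against each other.

```bash
cat >> h.py <<'E'
def rect(xy):
    (c,(a,b),t)=cv2.minAreaRect((xy*1000).astype(np.float32))
    if a<b: a,b,t=b,a,t+90
    return np.round(c,1),np.round((a,b),1),round((t+90)%180-90,1)   # mm, long-axis yaw deg
def blue(p):
    h=cv2.cvtColor(p,cv2.COLOR_RGB2HSV).astype(int)
    return (h[...,0]>85)&(h[...,0]<115)&(h[...,1]>40)
def racks(p,P,zs,tol=.006,box=None):
    m=blue(p)
    for z in zs:
        k=m&(abs(P[...,2]-z)<tol)
        if box: k&=(P[...,0]>box[0])&(P[...,0]<box[1])&(P[...,1]>box[2])&(P[...,1]<box[3])
        k=k.astype(np.uint8)
        n,l,s,_=cv2.connectedComponentsWithStats(cv2.morphologyEx(k,cv2.MORPH_CLOSE,np.ones((5,5))))
        if n<2: print(z,"none"); continue
        i=1+s[1:,4].argmax(); q=P[(l==i)&(k>0)]
        print(z,len(q),rect(q[:,:2]),"zmed",round(float(np.median(q[:,2])),4))
E
python3 - <<'E'
from h import *
for n in("top","side"):
    f=np.load(n+"0.npz"); p,P=f["p"],f["P"]
    print(n); racks(p,P,[.073,.131,.179,.219],box=(.3,.75,-.6,-.2))
    h=cv2.cvtColor(p,cv2.COLOR_RGB2HSV)
    m=((h[...,1]<70)&(h[...,2]>80)&(P[...,2]<.03)&(P[...,0]>.3)&(P[...,0]<.65)&(abs(P[...,1])<.45)).astype(np.uint8)
    c=get_calibration(n)
    N,l,s,_=cv2.connectedComponentsWithStats(cv2.morphologyEx(m,cv2.MORPH_CLOSE,np.ones((3,3))))
    for i in range(1,N):
        if s[i,4]>100:
            q=P[l==i]; q=q[np.isfinite(q[:,0])]
            # cast rays on rim plane z=14mm
            o=c["origin"]; q=o+(q-o)*((.014-o[2])/(q[:,2]-o[2]))[:,None]
            print("tray",len(q),rect(q[:,:2]))
    for nm,mm in(("yel",(h[...,0]>22)&(h[...,0]<35)&(h[...,1]>150)&(h[...,2]>120)),("bluecap",(h[...,0]>105)&(h[...,0]<125)&(h[...,1]>150))):
        k=mm&(P[...,0]>.4)&(P[...,0]<.9)&(abs(P[...,1])<.4); print(nm,np.nanmedian(P[k],0))
E
```

```text
top
0.073 273 (array([ 544.1, -383.7]), array([159.5,  69.3]), 22.2) zmed 0.0738
0.131 164 (array([ 547.7, -384.9]), array([122.6,  54.5]), 18.6) zmed 0.1317
0.179 153 (array([ 549.1, -380.8]), array([96.5, 43.9]), 16.9) zmed 0.1797
0.219 202 (array([ 547.3, -379. ]), array([70.7, 34.5]), 21.7) zmed 0.2191
tray 1712 (array([564.5,  -9.3]), array([191.7, 100.2]), 15.6)
tray 249 (array([ 529.7, -353.3]), array([193.9,  41.5]), 22.7)
tray 633 (array([550.1, 379.1]), array([103.8,  66.3]), 17.0)
tray 1258 (array([494.6, 197.9]), array([155.6,  86.3]), 14.8)
tray 935 (array([ 505.7, -186.1]), array([129.3,  76.1]), -4.5)
yel [0.78745473 0.07863537 0.05758502]
bluecap [ 0.76768992 -0.12072815  0.085119  ]
side
0.073 955 (array([ 544.4, -382.8]), array([159.7,  69.6]), 21.3) zmed 0.0744
0.131 886 (array([ 547.9, -386.1]), array([123.6,  55.1]), 15.9) zmed 0.1322
0.179 686 (array([ 548.9, -380.5]), array([97.2, 45.5]), 16.2) zmed 0.1802
0.219 793 (array([ 546.9, -377.6]), array([71.3, 37. ]), 22.6) zmed 0.2197
tray 333 (array([550.4, 376.5]), array([105.1,  82.1]), 18.6)
tray 893 (array([495.6, 194.8]), array([156.4, 100.9]), 14.7)
tray 1774 (array([565.3, -11.5]), array([191.5, 110. ]), 15.3)
tray 986 (array([ 504.4, -188.5]), array([126.4,  85.6]), -4.3)
yel [0.78567394 0.07234273 0.05940946]
bluecap [ 0.76757299 -0.12475421  0.08459872]
```

```bash
cat >> h.py <<'E'
def plan(wps,start=None):
    """wps: (x,y,z mm, yaw deg) -> shifts in cm along tool axes and spin deg, each from the one before"""
    s=monitor.observe(); p=np.array(s["tool_pos"])*1000; y=np.degrees(s["tool_rot"][2])
    print("t",round(s["time"],2),"pose",np.round(p,1),round(y,2),"open",round(s["opening"],4),"grip",s["grip_force"],"F",np.round(s["contact_force"],1))
    for w in wps:
        d=np.array(w[:3])-p; c,n=np.cos(np.radians(y)),np.sin(np.radians(y))
        print(np.round([(c*d[0]+n*d[1])/10,(n*d[0]-c*d[1])/10,-d[2]/10],2),"spin",round((y-w[3]+90)%180-90,1))
        p=np.array(w[:3]); y=w[3]
E
python3 -c "
from h import *
plan([(547.2,-378.8,250,22),(547.2,-378.8,194,22),(547.2,-378.8,240,22),(550.2,378.5,240,17),(550.2,378.5,19,17)])"
```

```text
t 0.1 pose [ 141.9 -505.1  226.1] 15.69 open 0.0919 grip 0.0 F [ 0.1  0.3 -0.4]
[42.43 -1.2  -2.39] spin -6.3
[0.  0.  5.6] spin 0
[ 0.   0.  -4.6] spin 0
[ 28.65 -70.1   -0.  ] spin 5
[ 0.   0.  22.1] spin 0
```

Emit:
send_rows(targets=[{"translation":[4,0,-2.4],"spin":-2,"jaw":1},{"translation":[9,0,-2.4],"spin":-6.3,"jaw":1},{"translation":[14,-0.5,-2.4],"spin":-6.3,"jaw":1},{"translation":[19,-0.5,-2.4],"spin":-6.3,"jaw":1},{"translation":[23,-1.2,-2.4],"spin":-6.3,"jaw":1}])

```text
time: 0.6
tool_pos: [0.3625, -0.4307, 0.2503]
tool_rot: [-3.141, -0.0, 0.384]
contact_force: [-0.6, -0.7, -1.0]
opening: 0.0918
grip_force: 0.0
```

```bash
python3 -c "
from h import *
plan([(547.2,-378.8,250,22),(547.2,-378.8,194,22)])"
```

```text
t 0.6 pose [ 362.5 -430.7  250.3] 22.02 open 0.0918 grip 0.0 F [-0.6 -0.7 -1. ]
[19.07  2.11  0.03] spin 0.0
[0.  0.  5.6] spin 0
```

Emit:
send_rows(targets=[{"translation":[5,0.5,0],"spin":0,"jaw":1},{"translation":[10,1.1,0],"spin":0,"jaw":1},{"translation":[15,1.7,0],"spin":0,"jaw":1},{"translation":[19.1,2.1,0],"spin":0,"jaw":1},{"translation":[19.1,2.1,2],"spin":0,"jaw":1}])

```text
time: 1.1
tool_pos: [0.5507, -0.3776, 0.2318]
tool_rot: [3.138, -0.004, 0.389]
contact_force: [0.2, -0.3, -0.3]
opening: 0.0918
grip_force: 0.0
```

```bash
python3 -c "
from h import *
plan([(547.2,-378.8,250,22),(547.2,-378.8,194,22)])
p,d,P=cloud('side'); cv2.imwrite('pics/side1.png',p[...,::-1])"
```

```text
t 1.1 pose [ 550.7 -377.6  231.8] 22.29 open 0.0918 grip 0.0 F [ 0.2 -0.3 -0.3]
[-0.37 -0.02 -1.82] spin 0.3
[0.  0.  5.6] spin 0
```

View pics/side1.png

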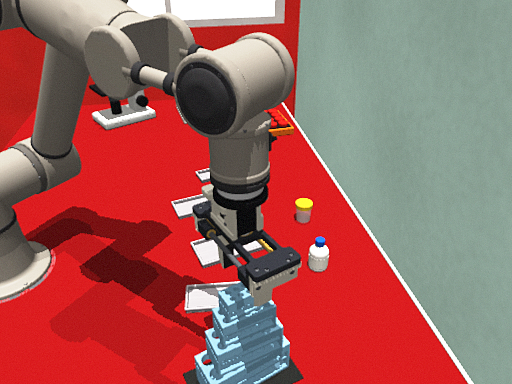

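The gripper is centred above the top rack, around (240,290), with the fingers astride its width. Next I descend.

Emit:
send_rows(targets=[{"translation":[0,0,1.2],"spin":0,"jaw":1},{"translation":[0,0,2.4],"spin":0,"jaw":1},{"translation":[0,0,3.4],"spin":0,"jaw":1},{"translation":[0,0,3.6],"spin":0,"jaw":1},{"translation":[0,0,3.6],"spin":0,"jaw":1}])

```text
time: 1.65
tool_pos: [0.5446, -0.38, 0.1946]
tool_rot: [-3.141, 0.0, 0.383]
contact_force: [-0.9, 0.1, 0.0]
opening: 0.0918
grip_force: 0.0
```

```bash
python3 -c "
from h import *
plan([(547.2,-378.8,194,22)])"
```

```text
t 1.65 pose [ 544.6 -380.   194.6] 21.94 open 0.0918 grip 0.0 F [-0.9  0.1  0. ]
[ 0.28 -0.01  0.06] spin -0.1
```

Emit:
send_rows(targets=[{"translation":[0.2,0,0],"spin":0,"jaw":1},{"translation":[0.2,0,0],"spin":0,"jaw":0.2},{"translation":[0.2,0,0],"spin":0,"jaw":0.2},{"translation":[0.2,0,0],"spin":0,"jaw":0.2},{"translation":[0.2,0,0],"spin":0,"jaw":0.2}], force=20)

```text
time: 2.15
tool_pos: [0.547, -0.3789, 0.1949]
tool_rot: [3.141, -0.0, 0.384]
contact_force: [0.6, -0.1, -0.1]
opening: 0.0644
grip_force: 0.0
```

Emit:
send_rows(targets=[{"translation":[0,0,0],"spin":0,"jaw":0.2},{"translation":[0,0,0],"spin":0,"jaw":0.2},{"translation":[0,0,0],"spin":0,"jaw":0.2},{"translation":[0,0,0],"spin":0,"jaw":0.2},{"translation":[0,0,0],"spin":0,"jaw":0.2}])

```text
time: 2.65
tool_pos: [0.547, -0.3789, 0.1947]
tool_rot: [-3.142, 0.0, 0.384]
contact_force: [0.6, 0.7, -0.1]
opening: 0.0337
grip_force: 20.0
```

Emit:
send_rows(targets=[{"translation":[0,0,-0.5],"spin":0,"jaw":0.2},{"translation":[0,0,-1.5],"spin":0,"jaw":0.2},{"translation":[0,0,-3],"spin":0,"jaw":0.2},{"translation":[0,0,-4.5],"spin":0,"jaw":0.2},{"translation":[0,0,-5],"spin":0,"jaw":0.2}])

```text
time: 3.15
tool_pos: [0.5476, -0.3795, 0.2475]
tool_rot: [3.138, -0.002, 0.384]
contact_force: [-0.2, 0.6, 0.5]
opening: 0.0339
grip_force: 20.0
```

```bash
python3 -c "
from h import *
plan([(550.2,378.5,245,17),(550.2,378.5,19,17)])
p,d,P=cloud('side'); racks(p,P,[.073,.131,.179,.219,.269],box=(.3,.75,-.6,-.2))"
```

```text
t 3.15 pose [ 547.6 -379.5  247.5] 21.99 open 0.0339 grip 19.99838948249817 F [-0.2  0.6  0.5]
[ 28.62 -70.19   0.25] spin 5.0
[ 0.   0.  22.6] spin 0
0.073 870 (array([ 543.3, -382.2]), array([157.9,  69.3]), 22.4) zmed 0.0746
0.131 873 (array([ 546.6, -384.5]), array([121.7,  55.6]), 17.5) zmed 0.1323
0.179 1137 (array([ 547.8, -380.2]), array([95.2, 46.2]), 17.9) zmed 0.1797
0.219 none
0.269 347 (array([ 528.6, -386.5]), array([35.6, 30. ]), -68.0) zmed 0.2721
```

Emit:
send_rows(targets=[{"translation":[0.8,-2,0],"spin":0,"jaw":0.2},{"translation":[2.4,-5.9,0],"spin":0,"jaw":0.2},{"translation":[4.1,-10,0],"spin":0,"jaw":0.2},{"translation":[5.8,-14.2,0],"spin":0,"jaw":0.2},{"translation":[7.5,-18.4,0],"spin":0,"jaw":0.2}])

```text
time: 3.7
tool_pos: [0.5471, -0.1785, 0.2443]
tool_rot: [-3.141, 0.0, 0.383]
contact_force: [0.7, 0.5, -0.5]
opening: 0.0338
grip_force: 20.0
```

Emit:
send_rows(targets=[{"translation":[1.7,-4.2,0],"spin":0,"jaw":0.2},{"translation":[3.4,-8.4,0],"spin":0,"jaw":0.2},{"translation":[5.1,-12.6,0],"spin":0,"jaw":0.2},{"translation":[6.8,-16.8,0],"spin":0,"jaw":0.2},{"translation":[8.5,-21,0],"spin":0,"jaw":0.2}])

```text
time: 4.2
tool_pos: [0.5473, 0.0481, 0.2445]
tool_rot: [-3.142, 0.0, 0.384]
contact_force: [0.1, -0.3, -1.1]
opening: 0.0337
grip_force: 20.0
```

Emit:
send_rows(targets=[{"translation":[1.7,-4.2,0],"spin":0,"jaw":0.2},{"translation":[3.4,-8.4,0],"spin":0,"jaw":0.2},{"translation":[5.1,-12.6,0],"spin":0,"jaw":0.2},{"translation":[6.8,-16.8,0],"spin":0,"jaw":0.2},{"translation":[8.5,-21,0],"spin":0,"jaw":0.2}])

```text
time: 4.7
tool_pos: [0.5476, 0.2747, 0.2444]
tool_rot: [3.141, 0.0, 0.384]
contact_force: [1.1, -0.3, -0.2]
opening: 0.0339
grip_force: 20.0
```

```bash
python3 -c "
from h import *
plan([(550.2,378.5,245,17),(550.2,378.5,19,17)])"
```

```text
t 4.7 pose [547.6 274.7 244.4] 21.99 open 0.0339 grip 19.997279942035675 F [ 1.1 -0.3 -0.2]
[ 4.13 -9.53 -0.06] spin 5.0
[ 0.   0.  22.6] spin 0
```

Emit:
send_rows(targets=[{"translation":[1.7,-4,0],"spin":2,"jaw":0.2},{"translation":[3.2,-7.5,0],"spin":5,"jaw":0.2},{"translation":[4.1,-9.5,0],"spin":5,"jaw":0.2},{"translation":[4.1,-9.5,1],"spin":5,"jaw":0.2},{"translation":[4.1,-9.5,3],"spin":5,"jaw":0.2}])

```text
time: 5.2
tool_pos: [0.5507, 0.3769, 0.2148]
tool_rot: [3.142, -0.002, 0.298]
contact_force: [0.2, -0.2, -0.7]
opening: 0.0336
grip_force: 20.0
```

Emit:
send_rows(targets=[{"translation":[0,0,3],"spin":0,"jaw":0.2},{"translation":[0,0,6],"spin":0,"jaw":0.2},{"translation":[0,0,9],"spin":0,"jaw":0.2},{"translation":[0,0,12],"spin":0,"jaw":0.2},{"translation":[0,0,14],"spin":0,"jaw":0.2}])

```text
time: 5.7
tool_pos: [0.5492, 0.3744, 0.0715]
tool_rot: [3.14, 0.004, 0.296]
contact_force: [-0.5, 1.0, -0.7]
opening: 0.034
grip_force: 20.0
```

Emit:
send_rows(targets=[{"translation":[0,0,1],"spin":0,"jaw":0.2},{"translation":[0,0,2],"spin":0,"jaw":0.2},{"translation":[0,0,3],"spin":0,"jaw":0.2},{"translation":[0,0,3],"spin":0,"jaw":0.2},{"translation":[0,0,3],"spin":0,"jaw":0.2}])

```text
time: 6.2
tool_pos: [0.5508, 0.3764, 0.0452]
tool_rot: [-3.142, -0.001, 0.296]
contact_force: [-0.2, 0.1, -0.1]
opening: 0.034
grip_force: 20.0
```

```bash
python3 -c "
from h import *
plan([(550.2,378.5,19,17)])
p,d,P=cloud('side'); cv2.imwrite('pics/side2.png',cv2.resize(p[130:230,150:300,::-1],None,fx=4,fy=4))"
```

```text
t 6.2 pose [550.8 376.4  45.2] 16.99 open 0.034 grip 19.998250901699066 F [-0.2  0.1 -0.1]
[ 0.   -0.22  2.62] spin -0.0
```

View pics/side2.png

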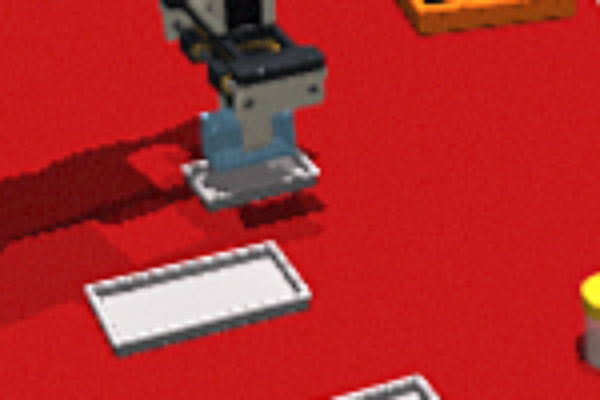

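The rack hangs upright over the small tray, centred at about (250,170) in the crop. Now I lower it.

Emit:
send_rows(targets=[{"translation":[0,-0.2,0.8],"spin":0,"jaw":0.2},{"translation":[0,-0.2,1.5],"spin":0,"jaw":0.2},{"translation":[0,-0.2,2.1],"spin":0,"jaw":0.2},{"translation":[0,-0.2,2.4],"spin":0,"jaw":0.2},{"translation":[0,-0.2,2.5],"spin":0,"jaw":0.2}])

```text
time: 6.75
tool_pos: [0.5496, 0.3781, 0.0189]
tool_rot: [3.141, 0.001, 0.296]
contact_force: [0.3, 0.4, -1.4]
opening: 0.0339
grip_force: 20.0
```

Emit:
send_rows(targets=[{"translation":[0,0,0.1],"spin":0,"jaw":0.2},{"translation":[0,0,0.1],"spin":0,"jaw":0.2},{"translation":[0,0,0.1],"spin":0,"jaw":0.2},{"translation":[0,0,0.1],"spin":0,"jaw":0.2},{"translation":[0,0,0.1],"spin":0,"jaw":0.2}])

```text
time: 7.25
tool_pos: [0.55, 0.3782, 0.0188]
tool_rot: [3.142, -0.0, 0.296]
contact_force: [0.4, 0.0, 0.1]
opening: 0.0341
grip_force: 20.0
```

Emit:
send_rows(targets=[{"translation":[0,0,0],"spin":0,"jaw":0.5},{"translation":[0,0,0],"spin":0,"jaw":0.6},{"translation":[0,0,0],"spin":0,"jaw":0.7},{"translation":[0,0,0],"spin":0,"jaw":0.7},{"translation":[0,0,0],"spin":0,"jaw":0.7}])

```text
time: 7.75
tool_pos: [0.5499, 0.3782, 0.0187]
tool_rot: [3.142, -0.0, 0.297]
contact_force: [-0.4, 0.2, -0.3]
opening: 0.0634
grip_force: 0.0
```

Emit:
send_rows(targets=[{"translation":[0,0,-2],"spin":0,"jaw":0.7},{"translation":[0,0,-6],"spin":0,"jaw":1},{"translation":[0,0,-11],"spin":0,"jaw":1},{"translation":[0,0,-16],"spin":0,"jaw":1},{"translation":[0,0,-20],"spin":0,"jaw":1}])

```text
time: 8.25
tool_pos: [0.5502, 0.3784, 0.2222]
tool_rot: [-3.141, -0.003, 0.296]
contact_force: [-0.5, 1.1, 0.2]
opening: 0.0903
grip_force: 0.0
```

```bash
python3 -c "
from h import *
p,d,P=cloud('top'); racks(p,P,[.073,.131,.179],box=(.3,.75,-.6,-.2)); racks(p,P,[.043],box=(.3,.75,.2,.6))
p,d,P=cloud('side'); racks(p,P,[.073,.131,.179],box=(.3,.75,-.6,-.2)); racks(p,P,[.043],box=(.3,.75,.2,.6))
plan([(548,-380.5,225,17.3),(548,-380.5,154,17.3),(548,-380.5,205,17.3),(505.3,-187,205,-4.4),(505.3,-187,26,-4.4)])"
```

```text
0.073 285 (array([ 543.8, -383.2]), array([159.2,  69.3]), 22.6) zmed 0.0738
0.131 162 (array([ 547.7, -385.3]), array([122.8,  54.9]), 17.4) zmed 0.1319
0.179 297 (array([ 549.2, -381.3]), array([96.6, 44.7]), 17.1) zmed 0.1791
0.043 78 (array([528.6, 369.8]), array([34.5, 25.8]), -77.0) zmed 0.0423
0.073 960 (array([ 544., -382.]), array([159. ,  69.8]), 22.4) zmed 0.0744
0.131 890 (array([ 547.4, -384.6]), array([123. ,  55.3]), 17.0) zmed 0.1323
0.179 1185 (array([ 548.8, -379.4]), array([97.3, 46.9]), 17.9) zmed 0.1797
0.043 140 (array([549.6, 376.4]), array([70.3, 39.2]), 17.8) zmed 0.0439
t 8.35 pose [552.4 379.6 226.5] 16.99 open 0.0917 grip 0.0 F [-0.3  0.6  0.6]
[-22.63  72.56   0.15] spin -0.3
[0.  0.  7.1] spin 0.0
[ 0.   0.  -5.1] spin 0.0
[  1.68 -19.74  -0.  ] spin 21.7
[ 0.  -0.  17.9] spin 0.0
```

Emit:
send_rows(targets=[{"translation":[-1.4,4.5,0],"spin":0,"jaw":1},{"translation":[-2.8,9,0],"spin":0,"jaw":1},{"translation":[-4.2,13.5,0],"spin":0,"jaw":1},{"translation":[-5.6,18,0],"spin":0,"jaw":1},{"translation":[-7,22.5,0],"spin":0,"jaw":1}])

```text
time: 8.85
tool_pos: [0.548, 0.1408, 0.2181]
tool_rot: [3.142, 0.001, 0.297]
contact_force: [0.4, -0.1, 0.1]
opening: 0.0916
grip_force: 0.0
```

Emit:
send_rows(targets=[{"translation":[-1.4,4.5,0],"spin":0,"jaw":1},{"translation":[-2.8,9,0],"spin":0,"jaw":1},{"translation":[-4.2,13.5,0],"spin":0,"jaw":1},{"translation":[-5.6,18,0],"spin":0,"jaw":1},{"translation":[-7,22.5,0],"spin":0,"jaw":1}])

```text
time: 9.35
tool_pos: [0.5469, -0.0949, 0.2182]
tool_rot: [-3.141, 0.0, 0.296]
contact_force: [0.5, -0.7, 0.4]
opening: 0.0917
grip_force: 0.0
```

Emit:
send_rows(targets=[{"translation":[-1.4,4.5,0],"spin":0,"jaw":1},{"translation":[-2.8,9,0],"spin":0,"jaw":1},{"translation":[-4.2,13.5,0],"spin":0,"jaw":1},{"translation":[-5.6,18,0],"spin":0,"jaw":1},{"translation":[-7,22.5,0],"spin":0,"jaw":1}])

```text
time: 9.85
tool_pos: [0.5457, -0.3305, 0.218]
tool_rot: [-3.141, 0.0, 0.296]
contact_force: [1.4, 0.1, -0.6]
opening: 0.0918
grip_force: 0.0
```

```bash
python3 -c "
from h import *
plan([(548.8,-380.6,225,17.3),(548.8,-380.6,154,17.3)])"
```

```text
t 9.85 pose [ 545.7 -330.5  218. ] 16.98 open 0.0918 grip 0.0 F [ 1.4  0.1 -0.6]
[-1.17  4.88 -0.7 ] spin -0.3
[0.  0.  7.1] spin 0.0
```

Emit:
send_rows(targets=[{"translation":[-0.7,3,0],"spin":-0.3,"jaw":1},{"translation":[-1.2,4.9,0],"spin":-0.3,"jaw":1},{"translation":[-1.2,4.9,0],"spin":-0.3,"jaw":1},{"translation":[-1.2,4.9,1],"spin":-0.3,"jaw":1},{"translation":[-1.2,4.9,2.5],"spin":-0.3,"jaw":1}])

```text
time: 10.35
tool_pos: [0.5495, -0.3779, 0.1936]
tool_rot: [3.141, -0.001, 0.303]
contact_force: [0.2, 0.1, -0.4]
opening: 0.0916
grip_force: 0.0
```

Emit:
send_rows(targets=[{"translation":[0,0,1.5],"spin":0,"jaw":1},{"translation":[0,0,3],"spin":0,"jaw":1},{"translation":[0,0,3.9],"spin":0,"jaw":1},{"translation":[0,0,3.9],"spin":0,"jaw":1},{"translation":[0,0,3.9],"spin":0,"jaw":1}])

```text
time: 10.85
tool_pos: [0.5494, -0.3785, 0.155]
tool_rot: [3.141, -0.0, 0.302]
contact_force: [0.5, -0.7, 0.0]
opening: 0.0921
grip_force: 0.0
```

Emit:
send_rows(targets=[{"translation":[0,0,0],"spin":0,"jaw":0.3},{"translation":[0,0,0],"spin":0,"jaw":0.3},{"translation":[0,0,0],"spin":0,"jaw":0.3},{"translation":[0,0,0],"spin":0,"jaw":0.3},{"translation":[0,0,0],"spin":0,"jaw":0.3}], force=25)

```text
time: 11.35
tool_pos: [0.5491, -0.3791, 0.1549]
tool_rot: [3.141, -0.0, 0.302]
contact_force: [-0.4, 0.1, 0.0]
opening: 0.0565
grip_force: 0.0
```

Emit:
send_rows(targets=[{"translation":[0,0,0],"spin":0,"jaw":0.3},{"translation":[0,0,0],"spin":0,"jaw":0.3},{"translation":[0,0,0],"spin":0,"jaw":0.3},{"translation":[0,0,0],"spin":0,"jaw":0.3},{"translation":[0,0,0],"spin":0,"jaw":0.3}])

```text
time: 11.85
tool_pos: [0.5491, -0.3791, 0.1548]
tool_rot: [3.141, -0.0, 0.302]
contact_force: [0.4, -0.8, -0.4]
opening: 0.0439
grip_force: 25.0
```

Emit:
send_rows(targets=[{"translation":[0,0,-0.5],"spin":0,"jaw":0.3},{"translation":[0,0,-1.5],"spin":0,"jaw":0.3},{"translation":[0,0,-3],"spin":0,"jaw":0.3},{"translation":[0,0,-4],"spin":0,"jaw":0.3},{"translation":[0,0,-4],"spin":0,"jaw":0.3}])

```text
time: 12.35
tool_pos: [0.5499, -0.3796, 0.1972]
tool_rot: [3.138, -0.002, 0.302]
contact_force: [-0.2, -0.7, -0.9]
opening: 0.0437
grip_force: 25.0
```

```bash
python3 -c "
from h import *
plan([(505.3,-187,195,-4.4),(505.3,-187,27,-4.4)])
p,d,P=cloud('side'); racks(p,P,[.073,.131,.179],box=(.3,.75,-.6,-.2))"
```

```text
t 12.35 pose [ 549.9 -379.6  197.2] 17.29 open 0.0437 grip 24.994616210460663 F [-0.2 -0.7 -0.9]
[  1.47 -19.71   0.22] spin 21.7
[ 0.  -0.  16.8] spin 0.0
0.073 880 (array([ 543.6, -382.5]), array([158.4,  69.7]), 22.2) zmed 0.0744
0.131 1262 (array([ 547.4, -384.2]), array([123.4,  55.7]), 17.3) zmed 0.1317
0.179 313 (array([ 546.9, -399.2]), array([102.9,  39.6]), -5.5) zmed 0.1792
```

Emit:
send_rows(targets=[{"translation":[0.2,-2.5,0],"spin":0,"jaw":0.3},{"translation":[0.5,-6.5,0],"spin":5,"jaw":0.3},{"translation":[0.8,-11,0],"spin":11,"jaw":0.3},{"translation":[1.2,-15.5,0],"spin":16,"jaw":0.3},{"translation":[1.5,-19,0],"spin":21.7,"jaw":0.3}])

```text
time: 12.9
tool_pos: [0.5057, -0.1906, 0.1941]
tool_rot: [-3.141, 0.001, -0.08]
contact_force: [0.8, -0.6, -0.5]
opening: 0.0437
grip_force: 25.0
```

Emit:
send_rows(targets=[{"translation":[0.3,-0.6,1],"spin":0,"jaw":0.3},{"translation":[0.3,-0.6,3],"spin":0,"jaw":0.3},{"translation":[0.3,-0.6,6],"spin":0,"jaw":0.3},{"translation":[0.3,-0.6,9],"spin":0,"jaw":0.3},{"translation":[0.3,-0.6,11],"spin":0,"jaw":0.3}])

```text
time: 13.4
tool_pos: [0.5094, -0.1874, 0.0819]
tool_rot: [-3.141, 0.003, -0.076]
contact_force: [-0.7, -0.1, -1.6]
opening: 0.0437
grip_force: 25.0
```

Emit:
send_rows(targets=[{"translation":[0,0,1],"spin":0,"jaw":0.3},{"translation":[0,0,2],"spin":0,"jaw":0.3},{"translation":[0,0,2.5],"spin":0,"jaw":0.3},{"translation":[0,0,2.5],"spin":0,"jaw":0.3},{"translation":[0,0,2.5],"spin":0,"jaw":0.3}])

```text
time: 13.9
tool_pos: [0.5109, -0.1877, 0.0604]
tool_rot: [3.141, -0.001, -0.077]
contact_force: [-0.0, 0.5, -1.3]
opening: 0.0434
grip_force: 25.0
```

```bash
python3 -c "
from h import *
plan([(505.3,-187,27,-4.4)])"
```

```text
t 13.9 pose [ 510.9 -187.7   60.4] -4.41 open 0.0434 grip 24.994704723358154 F [-0.   0.5 -1.3]
[-0.57 -0.03  3.34] spin -0.0
```

Emit:
send_rows(targets=[{"translation":[-0.5,0,1],"spin":0,"jaw":0.3},{"translation":[-0.5,0,2],"spin":0,"jaw":0.3},{"translation":[-0.5,0,2.8],"spin":0,"jaw":0.3},{"translation":[-0.5,0,3.2],"spin":0,"jaw":0.3},{"translation":[-0.5,0,3.3],"spin":0,"jaw":0.3}])

```text
time: 14.4
tool_pos: [0.5049, -0.1871, 0.0264]
tool_rot: [-3.141, 0.002, -0.077]
contact_force: [-5.1, 0.4, 9.2]
opening: 0.0441
grip_force: 25.0
```

Emit:
send_rows(targets=[{"translation":[0,0,0],"spin":0,"jaw":0.3},{"translation":[0,0,0],"spin":0,"jaw":0.3},{"translation":[0,0,0],"spin":0,"jaw":0.3},{"translation":[0,0,0],"spin":0,"jaw":0.3},{"translation":[0,0,0],"spin":0,"jaw":0.3}])

```text
time: 14.9
tool_pos: [0.5055, -0.187, 0.0267]
tool_rot: [3.141, -0.0, -0.077]
contact_force: [-0.8, 0.2, -0.6]
opening: 0.0437
grip_force: 25.0
```

Emit:
send_rows(targets=[{"translation":[0,0,0],"spin":0,"jaw":0.6},{"translation":[0,0,0],"spin":0,"jaw":0.7},{"translation":[0,0,0],"spin":0,"jaw":0.75},{"translation":[0,0,0],"spin":0,"jaw":0.75},{"translation":[0,0,0],"spin":0,"jaw":0.75}])

```text
time: 15.4
tool_pos: [0.5055, -0.1871, 0.0268]
tool_rot: [3.141, -0.0, -0.077]
contact_force: [0.6, -0.3, -0.0]
opening: 0.0687
grip_force: 0.0
```

Emit:
send_rows(targets=[{"translation":[0,0,-2],"spin":0,"jaw":0.75},{"translation":[0,0,-5],"spin":0,"jaw":1},{"translation":[0,0,-9],"spin":0,"jaw":1},{"translation":[0,0,-13],"spin":0,"jaw":1},{"translation":[0,0,-15],"spin":0,"jaw":1}])

```text
time: 15.9
tool_pos: [0.5066, -0.1876, 0.1804]
tool_rot: [3.139, -0.005, -0.077]
contact_force: [0.4, -0.5, -0.5]
opening: 0.091
grip_force: 0.0
```

```bash
python3 -c "
from h import *
p,d,P=cloud('side'); racks(p,P,[.073,.131],box=(.3,.75,-.6,-.25)); racks(p,P,[.051],box=(.3,.75,-.25,-.1))
p,d,P=cloud('top'); racks(p,P,[.073,.131],box=(.3,.75,-.6,-.25)); racks(p,P,[.051],box=(.3,.75,-.25,-.1))
plan([(547.6,-384.8,177,17.3),(547.6,-384.8,106,17.3),(547.6,-384.8,156,17.3),(494.8,197,156,14.8)])"
```

```text
0.073 776 (array([ 544.7, -383. ]), array([160.1,  69.3]), 21.4) zmed 0.0749
0.131 1013 (array([ 547.4, -383.5]), array([123.9,  56.3]), 17.7) zmed 0.1312
0.051 609 (array([ 504.7, -187. ]), array([95.6, 48.3]), -5.3) zmed 0.0517
0.073 121 (array([ 581.5, -368.3]), array([78. , 68.6]), 22.7) zmed 0.0739
0.131 223 (array([ 547.9, -385.4]), array([122.4,  54.7]), 18.2) zmed 0.1312
0.051 9 (array([ 463.5, -167.4]), array([9.5, 6.5]), -1.7) zmed 0.0528
t 16.0 pose [ 507.  -187.8  180.1] -4.41 open 0.0918 grip 0.0 F [0.3 0.3 0.2]
[ 5.56 19.33  0.31] spin -21.7
[0.  0.  7.1] spin 0.0
[ 0.  0. -5.] spin 0.0
[ 12.26 -57.12  -0.  ] spin 2.5
```

Emit:
send_rows(targets=[{"translation":[1.2,4,0],"spin":-4,"jaw":1},{"translation":[2.4,8.3,0],"spin":-10,"jaw":1},{"translation":[3.6,12.6,0],"spin":-16,"jaw":1},{"translation":[4.8,16.8,0],"spin":-21.8,"jaw":1},{"translation":[5.5,19.3,0.3],"spin":-21.8,"jaw":1}])

```text
time: 16.5
tool_pos: [0.545, -0.3867, 0.172]
tool_rot: [-3.141, 0.001, 0.305]
contact_force: [1.1, 0.6, 0.1]
opening: 0.092
grip_force: 0.0
```

Emit:
send_rows(targets=[{"translation":[0,0,0],"spin":0,"jaw":1},{"translation":[0,0,1],"spin":0,"jaw":1},{"translation":[0,0,2],"spin":0,"jaw":1},{"translation":[0,0,3],"spin":0,"jaw":1},{"translation":[0,0,3],"spin":0,"jaw":1}])

```text
time: 17.0
tool_pos: [0.5447, -0.3819, 0.1415]
tool_rot: [-3.138, 0.002, 0.305]
contact_force: [-0.5, -0.6, 0.5]
opening: 0.0917
grip_force: 0.0
```

```bash
python3 -c "
from h import *
plan([(547.7,-384.8,107,17.4)])"
```

```text
t 17.0 pose [ 544.7 -381.9  141.5] 17.45 open 0.0917 grip 0.0 F [-0.5 -0.6  0.5]
[0.2  0.37 3.45] spin 0.0
```

Emit:
send_rows(targets=[{"translation":[0.2,0.2,0.5],"spin":0,"jaw":1},{"translation":[0.2,0.2,1.5],"spin":0,"jaw":1},{"translation":[0.2,0.2,2.5],"spin":0,"jaw":1},{"translation":[0.2,0.2,3.4],"spin":0,"jaw":1},{"translation":[0.2,0.2,3.4],"spin":0,"jaw":1}])

```text
time: 17.5
tool_pos: [0.5471, -0.3843, 0.1076]
tool_rot: [-3.139, 0.002, 0.303]
contact_force: [-0.5, 0.6, 0.1]
opening: 0.0916
grip_force: 0.0
```

Emit:
send_rows(targets=[{"translation":[0,0,0],"spin":0,"jaw":0.4},{"translation":[0,0,0],"spin":0,"jaw":0.4},{"translation":[0,0,0],"spin":0,"jaw":0.4},{"translation":[0,0,0],"spin":0,"jaw":0.4},{"translation":[0,0,0],"spin":0,"jaw":0.4}], force=30)

```text
time: 18.0
tool_pos: [0.548, -0.3851, 0.11]
tool_rot: [3.141, -0.0, 0.303]
contact_force: [-0.6, 0.3, 0.3]
opening: 0.0562
grip_force: 0.0
```

Emit:
send_rows(targets=[{"translation":[0,0,0],"spin":0,"jaw":0.4},{"translation":[0,0,0],"spin":0,"jaw":0.4},{"translation":[0,0,0],"spin":0,"jaw":0.4},{"translation":[0,0,0],"spin":0,"jaw":0.4},{"translation":[0,0,0],"spin":0,"jaw":0.4}])

```text
time: 18.5
tool_pos: [0.548, -0.385, 0.11]
tool_rot: [3.141, -0.0, 0.303]
contact_force: [-1.4, 2.0, 2.5]
opening: 0.0538
grip_force: 30.0
```

The grip came out 3.5 mm higher than intended, so I'll regrip lower.

Emit:
send_rows(targets=[{"translation":[0,0,0],"spin":0,"jaw":0.75},{"translation":[0,0,0],"spin":0,"jaw":0.75},{"translation":[0,0,0],"spin":0,"jaw":0.75},{"translation":[0,0,0.4],"spin":0,"jaw":0.75},{"translation":[0,0,0.4],"spin":0,"jaw":0.75}])

```text
time: 19.0
tool_pos: [0.5476, -0.3848, 0.1049]
tool_rot: [-3.141, 0.001, 0.303]
contact_force: [-0.6, 0.4, -0.5]
opening: 0.0687
grip_force: 0.0
```

Emit:
send_rows(targets=[{"translation":[0,0,0],"spin":0,"jaw":0.4},{"translation":[0,0,0],"spin":0,"jaw":0.4},{"translation":[0,0,0],"spin":0,"jaw":0.4},{"translation":[0,0,0],"spin":0,"jaw":0.4},{"translation":[0,0,0],"spin":0,"jaw":0.4}], force=30)

```text
time: 19.5
tool_pos: [0.5479, -0.385, 0.1057]
tool_rot: [3.142, 0.0, 0.303]
contact_force: [-0.0, 0.5, 0.3]
opening: 0.0538
grip_force: 30.0
```

Emit:
send_rows(targets=[{"translation":[0,0,0],"spin":0,"jaw":0.4},{"translation":[0,0,0],"spin":0,"jaw":0.4},{"translation":[0,0,0],"spin":0,"jaw":0.4},{"translation":[0,0,0],"spin":0,"jaw":0.4},{"translation":[0,0,0],"spin":0,"jaw":0.4}])

```text
time: 20.0
tool_pos: [0.548, -0.385, 0.1057]
tool_rot: [3.141, -0.0, 0.303]
contact_force: [-0.7, -0.4, 0.5]
opening: 0.0536
grip_force: 30.0
```

Emit:
send_rows(targets=[{"translation":[0,0,-0.5],"spin":0,"jaw":0.4},{"translation":[0,0,-1.5],"spin":0,"jaw":0.4},{"translation":[0,0,-3],"spin":0,"jaw":0.4},{"translation":[0,0,-4.5],"spin":0,"jaw":0.4},{"translation":[0,0,-5],"spin":0,"jaw":0.4}])

```text
time: 20.5
tool_pos: [0.5487, -0.3857, 0.1583]
tool_rot: [3.138, -0.002, 0.303]
contact_force: [0.6, -0.3, -1.6]
opening: 0.0537
grip_force: 30.0
```

```bash
python3 -c "
from h import *
plan([(494.8,197,156,14.8)])
p,d,P=cloud('side'); racks(p,P,[.073],box=(.3,.75,-.6,-.25));cv2.imwrite('pics/side3.png',p[...,::-1])"
```

```text
t 20.5 pose [ 548.7 -385.7  158.3] 17.39 open 0.0537 grip 29.990533590316772 F [ 0.6 -0.3 -1.6]
[ 12.27 -57.22   0.23] spin 2.6
0.073 1381 (array([ 543.7, -381.8]), array([159. ,  69.9]), 22.4) zmed 0.0737
```

View pics/side3.png

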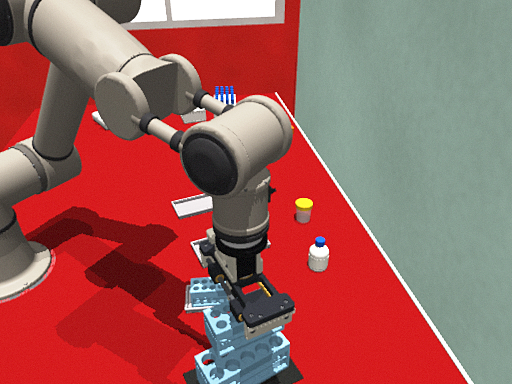

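Rack L is lifted level at (245,330). Rack M stands in its tray at (207,293).

Emit:
send_rows(targets=[{"translation":[0.5,-2.2,0],"spin":0,"jaw":0.4},{"translation":[1.4,-6.5,0],"spin":0,"jaw":0.4},{"translation":[2.4,-11,0],"spin":0,"jaw":0.4},{"translation":[3.4,-15.5,0],"spin":0,"jaw":0.4},{"translation":[4.3,-20,0],"spin":0,"jaw":0.4}])

```text
time: 21.05
tool_pos: [0.5285, -0.1795, 0.1553]
tool_rot: [-3.141, 0.0, 0.303]
contact_force: [1.3, 0.1, -2.7]
opening: 0.0535
grip_force: 30.0
```

Emit:
send_rows(targets=[{"translation":[1,-4.5,0],"spin":0,"jaw":0.4},{"translation":[1.9,-9,0],"spin":0,"jaw":0.4},{"translation":[2.9,-13.5,0],"spin":0,"jaw":0.4},{"translation":[3.9,-18,0],"spin":0,"jaw":0.4},{"translation":[4.8,-22.5,0],"spin":0,"jaw":0.4}])

```text
time: 21.55
tool_pos: [0.5072, 0.0495, 0.1555]
tool_rot: [3.142, 0.0, 0.303]
contact_force: [0.4, 0.1, -1.9]
opening: 0.0538
grip_force: 30.0
```

Emit:
send_rows(targets=[{"translation":[1,-4.5,0],"spin":0.6,"jaw":0.4},{"translation":[1.9,-9,0],"spin":1.6,"jaw":0.4},{"translation":[2.6,-12.5,0],"spin":2.6,"jaw":0.4},{"translation":[3.1,-14.7,0],"spin":2.6,"jaw":0.4},{"translation":[3.1,-14.7,0],"spin":2.6,"jaw":0.4}])

```text
time: 22.05
tool_pos: [0.4926, 0.2, 0.1554]
tool_rot: [-3.141, 0.0, 0.262]
contact_force: [-0.3, -0.5, -1.8]
opening: 0.0537
grip_force: 30.0
```

Emit:
send_rows(targets=[{"translation":[0,0,1],"spin":0,"jaw":0.4},{"translation":[0,0,3],"spin":0,"jaw":0.4},{"translation":[0,0,5.5],"spin":0,"jaw":0.4},{"translation":[0,0,7.5],"spin":0,"jaw":0.4},{"translation":[0,0,8],"spin":0,"jaw":0.4}])

```text
time: 22.55
tool_pos: [0.4918, 0.1954, 0.0729]
tool_rot: [3.141, 0.005, 0.256]
contact_force: [-0.2, 0.1, -2.3]
opening: 0.0536
grip_force: 30.0
```

```bash
python3 -c "
from h import *
plan([(494.8,197,36,14.8)])"
```

```text
t 22.55 pose [491.8 195.4  72.9] 14.68 open 0.0536 grip 29.990418255329132 F [-0.2  0.1 -2.3]
[ 0.33 -0.07  3.69] spin -0.1
```

Emit:
send_rows(targets=[{"translation":[0.1,-0.1,0.8],"spin":0,"jaw":0.4},{"translation":[0.1,-0.1,1.6],"spin":0,"jaw":0.4},{"translation":[0.1,-0.1,2],"spin":0,"jaw":0.4},{"translation":[0.1,-0.1,2],"spin":0,"jaw":0.4},{"translation":[0.1,-0.1,2],"spin":0,"jaw":0.4}])

```text
time: 23.05
tool_pos: [0.4944, 0.1986, 0.056]
tool_rot: [3.141, -0.001, 0.258]
contact_force: [0.2, 0.0, -2.2]
opening: 0.0539
grip_force: 30.0
```

```bash
python3 -c "
from h import *
plan([(494.8,197,36,14.8)])"
```

```text
t 23.05 pose [494.4 198.6  56. ] 14.8 open 0.0539 grip 29.99053806066513 F [ 0.2  0.  -2.2]
[-0.    0.17  2.  ] spin -0.0
```

Emit:
send_rows(targets=[{"translation":[0,0.1,0.6],"spin":0,"jaw":0.4},{"translation":[0,0.1,1.2],"spin":0,"jaw":0.4},{"translation":[0,0.1,1.7],"spin":0,"jaw":0.4},{"translation":[0,0.1,1.9],"spin":0,"jaw":0.4},{"translation":[0,0.1,2],"spin":0,"jaw":0.4}])

```text
time: 23.55
tool_pos: [0.494, 0.1975, 0.0357]
tool_rot: [3.142, 0.001, 0.258]
contact_force: [-3.5, -0.4, 9.4]
opening: 0.0538
grip_force: 30.0
```

Emit:
send_rows(targets=[{"translation":[0,0,0],"spin":0,"jaw":0.4},{"translation":[0,0,0],"spin":0,"jaw":0.4},{"translation":[0,0,0],"spin":0,"jaw":0.4},{"translation":[0,0,0],"spin":0,"jaw":0.4},{"translation":[0,0,0],"spin":0,"jaw":0.4}])

```text
time: 24.05
tool_pos: [0.4945, 0.1976, 0.0357]
tool_rot: [3.141, -0.0, 0.258]
contact_force: [0.6, -0.4, -2.0]
opening: 0.0539
grip_force: 30.0
```

Emit:
send_rows(targets=[{"translation":[0,0,0],"spin":0,"jaw":0.7},{"translation":[0,0,0],"spin":0,"jaw":0.8},{"translation":[0,0,0],"spin":0,"jaw":0.9},{"translation":[0,0,0],"spin":0,"jaw":0.9},{"translation":[0,0,0],"spin":0,"jaw":0.9}])

```text
time: 24.55
tool_pos: [0.4944, 0.1976, 0.0357]
tool_rot: [3.142, -0.0, 0.258]
contact_force: [0.6, -0.3, -0.6]
opening: 0.0821
grip_force: 0.0
```

Emit:
send_rows(targets=[{"translation":[0,0,-2],"spin":0,"jaw":0.9},{"translation":[0,0,-5],"spin":0,"jaw":1},{"translation":[0,0,-8],"spin":0,"jaw":1},{"translation":[0,0,-10.5],"spin":0,"jaw":1},{"translation":[0,0,-11],"spin":0,"jaw":1}])

```text
time: 25.05
tool_pos: [0.496, 0.198, 0.1487]
tool_rot: [3.141, -0.006, 0.258]
contact_force: [0.4, -0.3, -0.9]
opening: 0.092
grip_force: 0.0
```

```bash
python3 -c "
from h import *
p,d,P=cloud('side'); racks(p,P,[.073],box=(.3,.75,-.6,-.25)); racks(p,P,[.061],box=(.3,.75,.1,.3))
p,d,P=cloud('top'); racks(p,P,[.073],box=(.3,.75,-.6,-.25)); racks(p,P,[.061],box=(.3,.75,.1,.3))
plan([(543.8,-382.8,130,22.3),(543.8,-382.8,48,22.3),(543.8,-382.8,110,22.3),(564.8,-10,110,15.5)])"
```

```text
0.073 2000 (array([ 544. , -381.6]), array([159.3,  70.7]), 22.8) zmed 0.0739
0.061 441 (array([494.6, 196.5]), array([123.5,  59.6]), 14.7) zmed 0.0618
0.073 308 (array([ 544.5, -384.1]), array([158.7,  69.8]), 22.4) zmed 0.0729
0.061 84 (array([452.3, 176.1]), array([39. , 30.1]), -76.2) zmed 0.0615
t 25.15 pose [494.7 197.6 146.2] 14.79 open 0.0916 grip 0.0 F [ 0.  -0.  -0.8]
[-10.06  57.38   1.62] spin -7.5
[0.  0.  8.2] spin 0.0
[ 0.   0.  -6.2] spin 0.0
[ 16.09 -33.69  -0.  ] spin 6.8
```

Emit:
send_rows(targets=[{"translation":[-0.7,4,0],"spin":0,"jaw":1},{"translation":[-1.5,8.6,0],"spin":0,"jaw":1},{"translation":[-2.3,13.2,0],"spin":0,"jaw":1},{"translation":[-3.1,17.8,0],"spin":0,"jaw":1},{"translation":[-3.9,22.4,0],"spin":0,"jaw":1}])

```text
time: 25.65
tool_pos: [0.5128, -0.0306, 0.144]
tool_rot: [-3.14, 0.003, 0.258]
contact_force: [1.3, 0.2, -0.1]
opening: 0.0916
grip_force: 0.0
```

Emit:
send_rows(targets=[{"translation":[-0.8,4.6,0],"spin":0,"jaw":1},{"translation":[-1.6,9.2,0],"spin":0,"jaw":1},{"translation":[-2.4,13.8,0],"spin":0,"jaw":1},{"translation":[-3.2,18.4,0],"spin":0,"jaw":1},{"translation":[-4,23,0],"spin":0,"jaw":1}])

```text
time: 26.15
tool_pos: [0.5329, -0.2631, 0.1436]
tool_rot: [-3.139, 0.002, 0.258]
contact_force: [1.0, 0.5, 0.5]
opening: 0.0918
grip_force: 0.0
```

Emit:
send_rows(targets=[{"translation":[-0.8,4.6,0],"spin":-2,"jaw":1},{"translation":[-1.6,9,0],"spin":-5,"jaw":1},{"translation":[-2.1,12,0],"spin":-7.7,"jaw":1},{"translation":[-2.1,12,0],"spin":-7.7,"jaw":1},{"translation":[-2.1,12,0],"spin":-7.7,"jaw":1}])

```text
time: 26.65
tool_pos: [0.5433, -0.3826, 0.1433]
tool_rot: [-3.138, 0.001, 0.391]
contact_force: [0.3, -0.5, -0.1]
opening: 0.0917
grip_force: 0.0
```

```bash
python3 -c "
from h import *
plan([(544.2,-383,48,22.5)])"
```

```text
t 26.65 pose [ 543.3 -382.6  143.3] 22.38 open 0.0917 grip 0.0 F [ 0.3 -0.5 -0.1]
[0.07 0.08 9.53] spin -0.1
```

Emit:
send_rows(targets=[{"translation":[0,0,1],"spin":0,"jaw":1},{"translation":[0,0,2.5],"spin":0,"jaw":1},{"translation":[0,0,4],"spin":0,"jaw":1},{"translation":[0,0,5],"spin":0,"jaw":1},{"translation":[0,0,5],"spin":0,"jaw":1}])

```text
time: 27.15
tool_pos: [0.5435, -0.381, 0.0936]
tool_rot: [-3.138, 0.002, 0.394]
contact_force: [-1.4, -0.8, 0.7]
opening: 0.0918
grip_force: 0.0
```

Emit:
send_rows(targets=[{"translation":[0,0,1],"spin":0,"jaw":1},{"translation":[0,0,2],"spin":0,"jaw":1},{"translation":[0,0,3],"spin":0,"jaw":1},{"translation":[0,0,4],"spin":0,"jaw":1},{"translation":[0,0,4.5],"spin":0,"jaw":1}])

```text
time: 27.65
tool_pos: [0.5437, -0.3826, 0.0492]
tool_rot: [-3.14, 0.001, 0.392]
contact_force: [-0.8, -0.8, -0.4]
opening: 0.0918
grip_force: 0.0
```

Emit:
send_rows(targets=[{"translation":[0,0,0],"spin":0,"jaw":1},{"translation":[0,0,0],"spin":0,"jaw":1},{"translation":[0,0,0],"spin":0,"jaw":1},{"translation":[0,0,0],"spin":0,"jaw":1},{"translation":[0,0,0],"spin":0,"jaw":1}])

```text
time: 28.15
tool_pos: [0.5443, -0.3831, 0.0511]
tool_rot: [3.141, -0.0, 0.393]
contact_force: [-0.1, -0.0, -0.1]
opening: 0.0921
grip_force: 0.0
```

```bash
python3 -c "
from h import *
plan([(544.2,-383,48,22.5)])"
```

```text
t 28.15 pose [ 544.3 -383.1   51.1] 22.49 open 0.0921 grip 0.0 F [-0.1 -0.  -0.1]
[-0.01 -0.01  0.31] spin -0.0
```

Emit:
send_rows(targets=[{"translation":[0,0,0.3],"spin":0,"jaw":1},{"translation":[0,0,0.4],"spin":0,"jaw":0.6},{"translation":[0,0,0.4],"spin":0,"jaw":0.6},{"translation":[0,0,0.4],"spin":0,"jaw":0.6},{"translation":[0,0,0.4],"spin":0,"jaw":0.6}], force=40)

```text
time: 28.65
tool_pos: [0.5442, -0.3829, 0.0467]
tool_rot: [-3.142, 0.0, 0.392]
contact_force: [-0.2, 1.2, 0.2]
opening: 0.0676
grip_force: 40.0
```

Emit:
send_rows(targets=[{"translation":[0,0,0],"spin":0,"jaw":0.6},{"translation":[0,0,0],"spin":0,"jaw":0.6},{"translation":[0,0,0],"spin":0,"jaw":0.6},{"translation":[0,0,0],"spin":0,"jaw":0.6},{"translation":[0,0,0],"spin":0,"jaw":0.6}])

```text
time: 29.15
tool_pos: [0.5442, -0.3829, 0.0467]
tool_rot: [-3.142, 0.0, 0.392]
contact_force: [0.5, 0.4, -0.4]
opening: 0.0675
grip_force: 40.0
```

Emit:
send_rows(targets=[{"translation":[0,0,-0.5],"spin":0,"jaw":0.6},{"translation":[0,0,-2],"spin":0,"jaw":0.6},{"translation":[0,0,-4],"spin":0,"jaw":0.6},{"translation":[0,0,-6],"spin":0,"jaw":0.6},{"translation":[0,0,-8],"spin":0,"jaw":0.6}])

```text
time: 29.65
tool_pos: [0.5443, -0.3831, 0.1287]
tool_rot: [3.141, -0.0, 0.392]
contact_force: [-0.0, 0.4, -3.8]
opening: 0.0679
grip_force: 40.0
```

Emit:
send_rows(targets=[{"translation":[0,0,-1],"spin":0,"jaw":0.6},{"translation":[0,0,-2],"spin":0,"jaw":0.6},{"translation":[0,0,-2],"spin":0,"jaw":0.6},{"translation":[0,0,-2],"spin":0,"jaw":0.6},{"translation":[0,0,-2],"spin":0,"jaw":0.6}])

```text
time: 30.15
tool_pos: [0.5437, -0.3826, 0.1455]
tool_rot: [-3.14, 0.001, 0.392]
contact_force: [0.4, -0.0, -2.8]
opening: 0.0678
grip_force: 40.0
```

```bash
python3 -c "
from h import *
plan([(564.8,-10,145,15.5)])
p,d,P=cloud('side');cv2.imwrite('pics/side4.png',p[...,::-1])"
```

```text
t 30.15 pose [ 543.7 -382.6  145.5] 22.49 open 0.0678 grip 39.998931884765625 F [ 0.4 -0.  -2.8]
[ 16.19 -33.62   0.05] spin 7.0
```

View pics/side4.png

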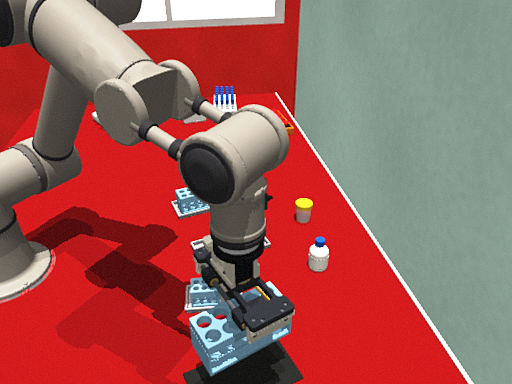

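Rack XL is lifted level, around (245,330), with the mat below it. Racks M (203,293) and L (192,200) are in their trays.

Emit:
send_rows(targets=[{"translation":[1,-2.1,0],"spin":0,"jaw":0.6},{"translation":[3,-6.2,0],"spin":0,"jaw":0.6},{"translation":[5,-10.3,0],"spin":0,"jaw":0.6},{"translation":[7,-14.4,0],"spin":0,"jaw":0.6},{"translation":[9,-18.6,0],"spin":0,"jaw":0.6}])

```text
time: 30.7
tool_pos: [0.5558, -0.175, 0.1461]
tool_rot: [-3.141, 0.001, 0.392]
contact_force: [-0.1, 0.4, -3.0]
opening: 0.0679
grip_force: 40.0
```

Emit:
send_rows(targets=[{"translation":[2,-4.1,0],"spin":2,"jaw":0.6},{"translation":[4,-8.2,0],"spin":4,"jaw":0.6},{"translation":[6,-12.3,0],"spin":6,"jaw":0.6},{"translation":[7.2,-15,0],"spin":7,"jaw":0.6},{"translation":[7.2,-15,0],"spin":7,"jaw":0.6}])

```text
time: 31.2
tool_pos: [0.5649, -0.0065, 0.1463]
tool_rot: [-3.14, 0.001, 0.274]
contact_force: [0.5, -0.7, -3.3]
opening: 0.0675
grip_force: 40.0
```

Emit:
send_rows(targets=[{"translation":[0,0,1],"spin":0,"jaw":0.6},{"translation":[0,0,3],"spin":0,"jaw":0.6},{"translation":[0,0,5],"spin":0,"jaw":0.6},{"translation":[0,0,6.5],"spin":0,"jaw":0.6},{"translation":[0,0,7],"spin":0,"jaw":0.6}])

```text
time: 31.7
tool_pos: [0.5639, -0.0119, 0.0741]
tool_rot: [-3.14, 0.004, 0.269]
contact_force: [-0.1, -0.5, -3.1]
opening: 0.0676
grip_force: 40.0
```

Emit:
send_rows(targets=[{"translation":[0,0,0],"spin":0,"jaw":0.6},{"translation":[0,0,0],"spin":0,"jaw":0.6},{"translation":[0,0,0],"spin":0,"jaw":0.6},{"translation":[0,0,0],"spin":0,"jaw":0.6},{"translation":[0,0,0],"spin":0,"jaw":0.6}])

```text
time: 32.2
tool_pos: [0.5656, -0.0106, 0.0772]
tool_rot: [3.141, -0.001, 0.27]
contact_force: [-0.9, 0.1, -2.6]
opening: 0.0681
grip_force: 40.0
```

```bash
python3 -c "
from h import *
plan([(564.8,-10,46.7,15.5)])"
```

```text
t 32.2 pose [565.6 -10.6  77.2] 15.49 open 0.0681 grip 39.998947978019714 F [-0.9  0.1 -2.6]
[-0.07 -0.08  3.05] spin -0.0
```

Emit:
send_rows(targets=[{"translation":[-0.1,-0.1,0.8],"spin":0,"jaw":0.6},{"translation":[-0.1,-0.1,1.6],"spin":0,"jaw":0.6},{"translation":[-0.1,-0.1,2.3],"spin":0,"jaw":0.6},{"translation":[-0.1,-0.1,2.8],"spin":0,"jaw":0.6},{"translation":[-0.1,-0.1,3],"spin":0,"jaw":0.6}])

```text
time: 32.7
tool_pos: [0.5636, -0.0097, 0.0466]
tool_rot: [-3.141, 0.002, 0.27]
contact_force: [-7.4, 0.8, 17.0]
opening: 0.0679
grip_force: 40.0
```

Emit:
send_rows(targets=[{"translation":[0,0,0],"spin":0,"jaw":0.6},{"translation":[0,0,0],"spin":0,"jaw":0.6},{"translation":[0,0,0],"spin":0,"jaw":0.6},{"translation":[0,0,0],"spin":0,"jaw":0.6},{"translation":[0,0,0],"spin":0,"jaw":0.6}])

```text
time: 33.2
tool_pos: [0.5641, -0.0098, 0.0467]
tool_rot: [3.142, 0.0, 0.27]
contact_force: [-0.8, 1.0, -0.7]
opening: 0.0676
grip_force: 40.0
```

Seated. Now I release, retreat and check.

Emit:
send_rows(targets=[{"translation":[0,0,0],"spin":0,"jaw":0.8},{"translation":[0,0,0],"spin":0,"jaw":0.9},{"translation":[0,0,0],"spin":0,"jaw":1},{"translation":[0,0,0],"spin":0,"jaw":1},{"translation":[0,0,0],"spin":0,"jaw":1}])

```text
time: 33.7
tool_pos: [0.5643, -0.0099, 0.0468]
tool_rot: [3.141, -0.0, 0.27]
contact_force: [-0.8, -0.6, 0.2]
opening: 0.0918
grip_force: 0.0
```

Emit:
send_rows(targets=[{"translation":[0,0,-1],"spin":0,"jaw":1},{"translation":[0,0,-4],"spin":0,"jaw":1},{"translation":[0,0,-8],"spin":0,"jaw":1},{"translation":[0,0,-12],"spin":0,"jaw":1},{"translation":[0,0,-16],"spin":0,"jaw":1}])

```text
time: 34.2
tool_pos: [0.5639, -0.0098, 0.2092]
tool_rot: [3.141, -0.001, 0.27]
contact_force: [1.3, -0.8, 0.5]
opening: 0.0917
grip_force: 0.0
```

Emit:
send_rows(targets=[{"translation":[-4,4,-2],"spin":0,"jaw":1},{"translation":[-7,8,-4],"spin":0,"jaw":1},{"translation":[-10,12,-4],"spin":0,"jaw":1},{"translation":[-10,16,-4],"spin":0,"jaw":1},{"translation":[-10,20,-4],"spin":0,"jaw":1}])

```text
time: 34.7
tool_pos: [0.5204, -0.2318, 0.2487]
tool_rot: [3.139, -0.001, 0.269]
contact_force: [0.9, 0.4, 0.6]
opening: 0.0918
grip_force: 0.0
```

Emit:
send_rows(targets=[{"translation":[0,4,0],"spin":0,"jaw":1},{"translation":[0,8,0],"spin":0,"jaw":1},{"translation":[0,12,0],"spin":0,"jaw":1},{"translation":[0,14,0],"spin":0,"jaw":1},{"translation":[0,14,0],"spin":0,"jaw":1}])

```text
time: 35.2
tool_pos: [0.5582, -0.3668, 0.2463]
tool_rot: [3.141, 0.0, 0.267]
contact_force: [-0.5, -0.2, -0.0]
opening: 0.0913
grip_force: 0.0
```

```bash
python3 -c "
from h import *
for n in ('top','side'):
    p,d,P=cloud(n);cv2.imwrite(f'pics/{n}5.png',p[...,::-1])
    for z,b in((.073,(.3,.75,-.1,.1)),(.061,(.3,.75,.1,.3)),(.051,(.3,.75,-.28,-.1)),(.043,(.3,.75,.3,.5))): racks(p,P,[z],box=b)
plan([])"
```

```text
0.073 40 (array([614. ,   2.1]), array([58.6, 46.2]), -73.3) zmed 0.0734
0.061 152 (array([493., 195.]), array([118.3,  54.9]), 14.4) zmed 0.061
0.051 170 (array([ 505. , -189.5]), array([96.2, 44.5]), -4.5) zmed 0.0513
0.043 116 (array([549.3, 375. ]), array([68.1, 34.9]), 17.5) zmed 0.0427
0.073 191 (array([515.8, -24.5]), array([70.3, 58.5]), -75.4) zmed 0.0724
0.061 207 (array([494.1, 194.7]), array([122.3,  55.1]), 16.0) zmed 0.0606
0.051 423 (array([ 504.5, -188.2]), array([95.9, 46.4]), -5.4) zmed 0.051
0.043 63 (array([539.6, 373.5]), array([49.3, 36.2]), 30.6) zmed 0.0434
t 35.3 pose [ 558.3 -363.8  246.8] 15.47 open 0.0915 grip 0.0 F [ 0.8  0.8 -0.1]
```

View pics/top5.png

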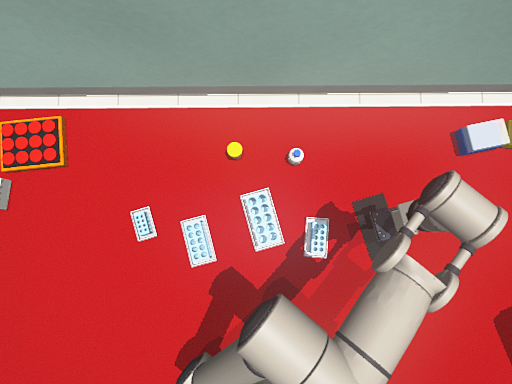

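View pics/side5.png

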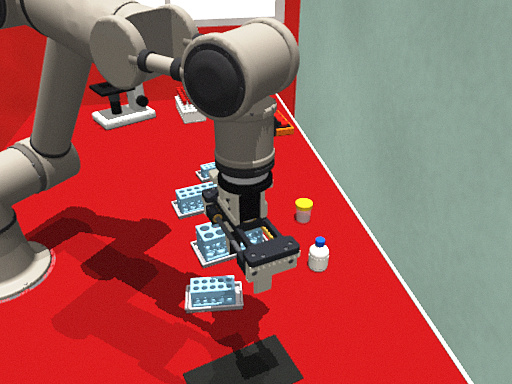

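All four racks sit centred in their trays in the top view: S (144,224), L (198,241), XL (262,219) and M (316,238). Their deck heights match standing on the tray floors, and the pot (234,150) and bottle (296,156) haven't moved. The arm is clear.

```bash
python3 -c "
from h import *
print(job.hand_in())"
```

```text
the job is handed in; nothing more can be done
None
```

All four racks stand upright in the trays of their own size, the pot and bottle were not moved, and the job was handed in at about 35 s of the 112 s allowed; the hand-in returned no verdict.

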